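Take the small clamp meter off its hook and stand it in the holder

ROBOT

A 6-joint arm with a two-finger parallel gripper is mounted at the origin on the work surface. World frame = base frame: x ahead of the robot, y to its left, z up, the work surface at z = 0. Lengths are in m, angles in rad, forces in N, time in s.
With the tool pointing down it reaches from about 0.375 to 0.9 m from the base axis. Payload 3.1 kg.
Tool frame: the origin (TCP) lies at the very end of the fingers, on their centre line; the grasp point (between the pads) lies 19 mm behind it (manip.grasp_offset is the distance from the TCP to the grasp point, in m); x points along the fingers, z is the direction in which the jaws open and shut, and the axes are right-handed (so a half turn about x gives the same grasp; the last joint's range is limited). The gripper opens to 85 mm and grips with 20 to 120 N. Pads are 22 mm wide; open, the fingers measure 114 mm over their backs; the gripper's body (76 mm by 85 mm) begins 54 mm behind the grasp point. The pads swing forward as they close: fully open they stand 13 mm farther back than shut.
Start: joints at [-1.363, 0.527, 1.433, -0, 1.181, -0.178], TCP at [0.236, -0.579, 0.231] pointing down, gripper open.
Joint ranges: [-3.08, 3.08], [-0.75, 2.2], [0.22, 2.44], [-1.43, 4.57], [0, 2.65], [-2.85, 2.85]. Speed limits (rad/s): [2.79, 2.79, 3.14, 3.14, 3.14, 3.14].

INTERFACE

Orientations are given as a unit quaternion [x, y, z, w].
In Python, from station import manip gives the robot as it stands.
- The arm moves only by the tool send_rows, never from a script. Its argument "steps" is a list that holds one entry, the list of rows, each a list of 5 numbers: the closure, from 0 (fully open) to 1 (shut), then the shift along the world's x, y, z in m, then the turn about the world's z in rad. A call has 1 to 8 rows; each row is the pose to reach, as a shift and turn from the pose commanded when the call began; what a row does not reach only later rows make up. A row lasts 1/8 s, in which the tool goes at most 62.5 mm and 10.7 degrees, less where a joint would pass 70% of its speed; a pose out of reach is approached as far as the arm can. A call with a gripper value outside its range is refused whole. The fingers move at their own pace and stop on an object; "grip_force" is the grip in N (left out, the last holds). Time passes only in rows, so rows that repeat a pose let the fingers close. It gives the time, the measured TCP pose, the force and the opening at its end, in the units of the state.
- manip.sense(): the state, without advancing time (a new reading comes with each control period).
- manip.snapshot(name): name is "scene" or "top" or "wrist"; returns the picture (480x640x3 uint8, red, green, blue); there is no depth.
- manip.camera_params(name): a dict with "fx", "fy", "cx", "cy" (pixels), "T" (4x4, takes a point from camera to world coordinates); the wrist camera has in their place "tool_from_camera" (4x4, takes a point from camera to tool coordinates, whose origin is the TCP and whose axes are the tool frame's). Camera axes: x right, y down, z forward; pixel columns grow to the right and rows downward; lengths in m; the calibration is good to about 2 mm. The wrist camera is an equidistant fisheye: a pixel r from the principal point sees the ray r / f radians off the axis. A picture is of the moment at which its call begins: read the wrist's pose just before it. camera_params takes no time and is no camera call.
- manip.sign_off(): hands the job in, once; it reports no verdict.
The state is a dict: "t": time; "q": joint angles; "qd": joint speeds; "tau": joint torques, N m; "tcp_pos": TCP position; "tool_rot": TCP orientation; "force": force on the tool from outside, world axes, zero at the start; "ft_torque": the same for the moment, N m; "finger_gap": opening from 0.0 (shut) to 1.0 (fully open).
Only numpy, scipy, OpenCV 4.12 (cv2) and the standard library are available. Lean on these libraries where they do the work, as an engineer would, in place of code of your own. Each camera call takes 0.05 s, during which the arm holds its last target.

TASK

Lift the small clamp meter up and off its hook and stand it upright in the open-topped aluminium holder on the bench mat, lowering it to the holder's floor before you let go. Leave the large clamp meter and the spanner hanging on their hooks.

Things in the scene. Friction and masses are not known exactly. Their poses are not given: they have to be found in the camera images.
- small_meter_jaw (a point): Grip point of the small clamp meter: mid-width of its jaw, 20 mm below its top. x through its thickness (display on -x), y width, z up. Grey body 50 wide, 28 thick, 78 high, foot 114 mm below this point; on it a black jaw 50 wide, flat-sided, 18 thick, 56 high; window 30 wide, 44 high; top bar 12. 134 mm tall, about 180 g. Hangs by the top bar; free above and beside for a grip from above across y.
- holder_in (a point): Centre of the inner floor of the holder, a fixed aluminium open-topped box, 5 mm above the bench, nearer to the robot than the hooks. Inside 60 mm (x) by 80 mm (y); walls 5 mm thick, their top 45 mm above this point; z up. The meter fits with its width along y, either way round. A reel 40 mm high stands 115 mm or more from the centre, on the +y side.
- big_meter_jaw (a point): The same point, 20 mm below the top, of the large clamp meter: bystander, 163 mm tall, 68 wide, 36 thick, axes as for the small one. It, the small meter and the spanner hang on three like fixed hooks side by side, 140 mm or more apart, in any order, level arm's top 215 mm above the bench. To move a hung meter over to the holder, first draw it out towards the robot.
- spanner_ring (a point): Centre of a steel spanner's ring: bystander, 160 mm long, ring 36 mm across. Every hook: a level arm 8 mm thick from a post 55 mm behind the item (its +x), through its window under the top bar, to 31 mm before it (-x), tip turned up 10 mm. To free the small meter raise it 14 to 32 mm (22 is mid-way; higher, the arm meets the window's bottom), then draw it 55 mm or more along its own -x.
Things that resemble listed ones, but are neither listed nor needed, are in the scene too. What is shaped like the part that bears small_meter_jaw but pink or purple is not meant.

How it is judged:
On the way, in this order (a step that is already met when the one before it is completed fails the run):
1. the small clamp meter is held by the fingers and raised off its hook (contact force between the fingers and small_meter above 0.5 N and height (world z) of small_meter_jaw above 0.215 m), for 0.1 s.
2. still held, the small clamp meter reaches the floor of the holder (within 10 mm) (contact force between the fingers and small_meter above 0.3 N and z of small_meter_jaw in the frame of holder_in below 0.124 m and horizontal distance between small_meter_jaw and holder_in below 0.035 m), for 0.05 s.
At the end, for the whole second after the job is handed in: The small clamp meter stands on the holder's floor (within 6 mm), inside its walls (within 35 mm of its centre), upright within about 11 degrees, at rest and released; the large clamp meter and the spanner still hang where they hung (within 25 mm) (horizontal distance between small_meter_jaw and holder_in below 0.035 m and z of small_meter_jaw in the frame of holder_in between 0.104 and 0.12 m and angle between small_meter_jaw's own z axis and vertical below 0.2 rad and linear speed of small_meter below 0.02 m/s and contact force between the fingers and small_meter below 0.05 N and distance of each of big_meter_jaw, spanner_ring from where it was at the start of the episode below 0.025 m); the robot touches nothing.
It fails at once if the large clamp meter or the spanner is knocked off its hook (moved over 50 mm) (distance of any of big_meter_jaw, spanner_ring from where it was at the start of the episode above 0.05 m).
It also fails if it takes over 38 s, if anything falls off the work surface, if the arm or the gripper's body presses on something with over 40 N, if the wrist force passes 120 N, or if a joint passes its speed limit or range.

## Working session

There is one attempt and no reset: what is moved stays moved. The work goes in short steps, Python scripts to look and compute and a tool call to move; the robot and the scene stay as the last step left them, time stands still between calls to the robot, and variables do not carry over. Pictures are saved under pics/ and viewed, and the job is handed in when it is done.

Besides the shell and the picture viewer there is one more tool, called as a command line: name --argument value ..., lists and objects as JSON in quotes. send_rows: Moves the arm, as the interface text tells. Its arguments: {"type":"object","properties":{"steps":{"type":"array","items":{"type":"array","items":{"type":"array","items":{"type":"number"}}}},"grip_force":{"type":"number"}},"required":["steps"]}

```bash
mkdir -p pics; ls
python3 - <<'E'
from station import manip
import cv2,numpy as np
np.set_printoptions(precision=4,suppress=True)
s=manip.sense();print(s)
for n in("scene","top"):
    p=manip.snapshot(n);cv2.imwrite(f"pics/{n}0.png",p[:,:,::-1]);print(n,manip.camera_params(n))
print(manip.camera_params("wrist"))
E
```

```text
pics
{'t': 0.0, 'q': array([-1.3625,  0.5285,  1.4339, -0.    ,  1.1814, -0.1785]), 'qd': array([ 0.0016,  0.0006, -0.0009, -0.0015, -0.0007,  0.0007]), 'tau': array([ -0.0002, -44.2352, -17.8025,  -0.0003,   0.0085,  -0.    ]), 'tcp_pos': array([ 0.2357, -0.5781,  0.2303]), 'tool_rot': array([ 0.3951,  0.5873, -0.394 ,  0.5862]), 'force': array([ 0.8304, -0.4789,  0.3983]), 'ft_torque': array([-0.0316,  0.0021, -0.0988]), 'finger_gap': 1.0022054659404505}
scene {'fx': 460.66835969888723, 'fy': 460.66835969888723, 'cx': 323.0904104208232, 'cy': 239.07359301574166, 'T': array([[-0.3982,  0.6809, -0.6147,  1.0046],
       [ 0.9172,  0.2898, -0.2733,  0.1332],
       [-0.0079, -0.6726, -0.7399,  0.6951],
       [ 0.    ,  0.    ,  0.    ,  1.    ]])}
top {'fx': 586.1998323161787, 'fy': 586.1998323161787, 'cx': 315.61527079976315, 'cy': 246.78155827892286, 'T': array([[-0.0215, -0.9937,  0.1103,  0.4228],
       [-0.9992,  0.0251,  0.0316, -0.0812],
       [-0.0341, -0.1095, -0.9934,  1.1052],
       [ 0.    ,  0.    ,  0.    ,  1.    ]])}
{'fx': 371.64829954431775, 'fy': 371.64829954431775, 'cx': 322.10762895323336, 'cy': 240.5890772719776, 'tool_from_camera': array([[-0.0001, -0.2786,  0.9604, -0.1417],
       [-0.0003, -0.9604, -0.2786,  0.0715],
       [ 1.    , -0.0004,  0.    , -0.0003],
       [ 0.    ,  0.    ,  0.    ,  1.    ]])}
```

View pics/scene0.png

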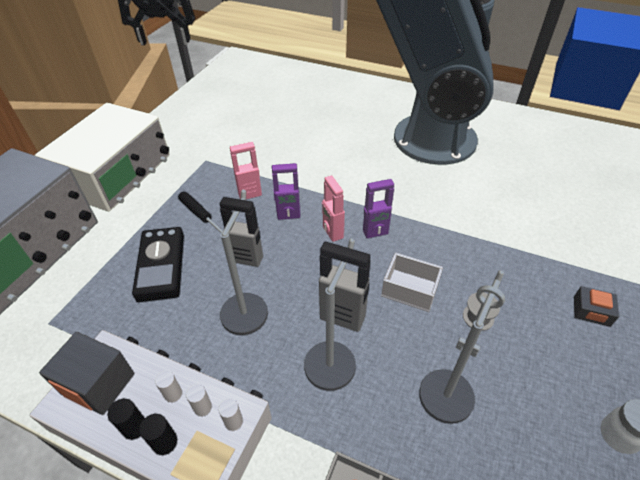

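View pics/top0.png

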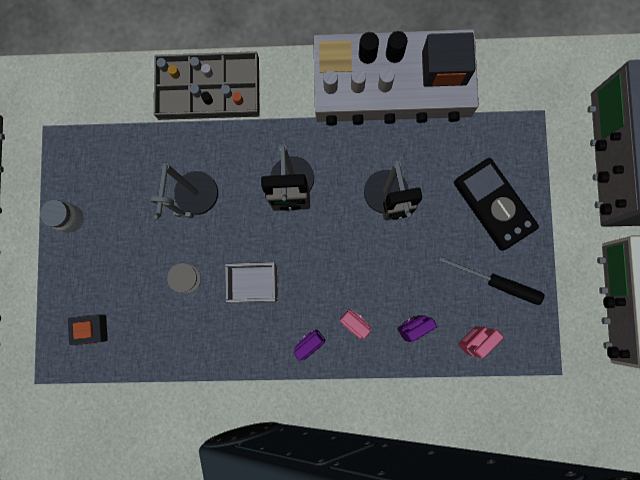

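Candidates: grey/black meters at top (285,187) and (402,203), which are scene (344,285) and (237,230). The pink and purple standing ones are excluded by colour. The one at top (402,203) looks smaller, so I'll confirm it with an enlarged crop.

Run:
```python
import cv2,numpy as np
a=cv2.imread("pics/top0.png");b=cv2.imread("pics/scene0.png")
A=cv2.resize(a[140:240,350:450],None,fx=4,fy=4,interpolation=2)
A2=cv2.resize(a[140:240,240:340],None,fx=4,fy=4,interpolation=2)
cv2.imwrite("pics/c1.png",np.hstack([A2,A]))
B=cv2.resize(b[180:340,170:380],None,fx=3.75,fy=3.75,interpolation=2);cv2.imwrite("pics/c2.png",B)
C=cv2.resize(a[245:320,210:290],None,fx=7,fy=7,interpolation=2);cv2.imwrite("pics/c3.png",C)
```

```text
(no output)
```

View pics/c1.png

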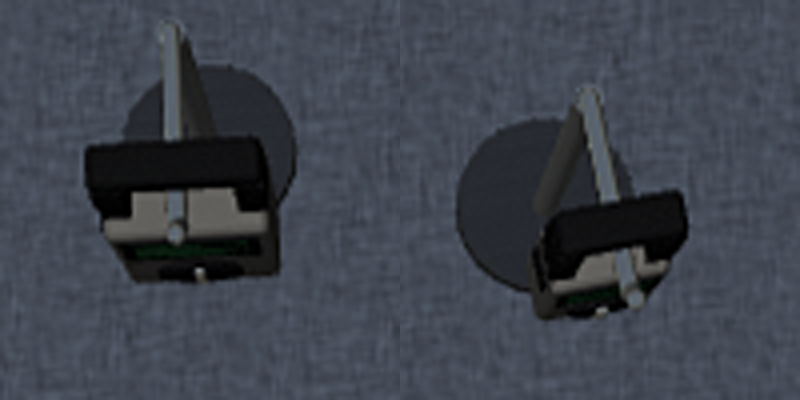

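View pics/c2.png

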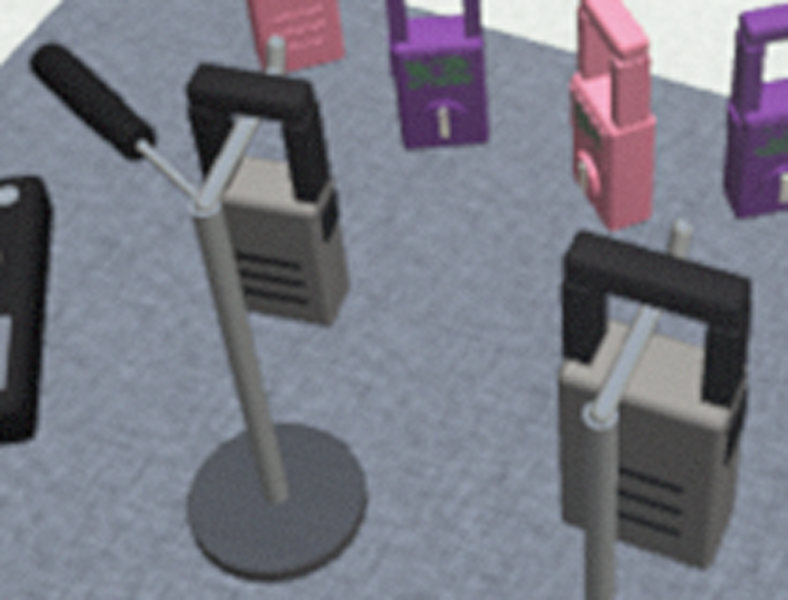

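View pics/c3.png

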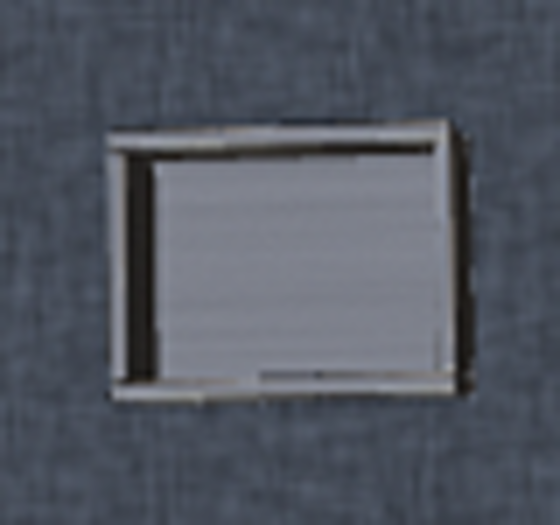

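The top view puts the bigger grey meter at (285,185), with a bar about 45 px wide, and the smaller at (404,197), with a bar about 33 px wide. The ratio matches 68:50, so the right one in top view (left in scene) is the small meter. Next I'll fit its pose and the holder's.

```bash
cat > h.py <<'E'
import cv2,numpy as np
from station import manip
from scipy.optimize import minimize
np.set_printoptions(precision=4,suppress=True)
P={n:manip.camera_params(n) for n in("top","scene")}
def proj(n,X):
    c=P[n];T=np.linalg.inv(c["T"]);p=np.asarray(X)@T[:3,:3].T+T[:3,3]
    return np.stack([c["fx"]*p[:,0]/p[:,2]+c["cx"],c["fy"]*p[:,1]/p[:,2]+c["cy"]],1)
def ray(n,u,v,z):
    c=P[n];d=c["T"][:3,:3]@np.array([(u-c["cx"])/c["fx"],(v-c["cy"])/c["fy"],1]);o=c["T"][:3,3]
    return o+d*(z-o[2])/d[2]
def box(c,h,pose):
    s=np.array([[i,j,k] for i in(-1,1) for j in(-1,1) for k in(-1,1)])*h+c
    x,y,z,a=pose;R=np.array([[np.cos(a),-np.sin(a),0],[np.sin(a),np.cos(a),0],[0,0,1]])
    return s@R.T+[x,y,z]
def meter(pose,w=.05,t=.018,jh=.056,bar=.012,win=.03):
    leg=(w-win)/2
    return [box([0,0,.02-bar/2],[t/2,w/2,bar/2],pose)]+[box([0,s*(w-leg)/2,.02-jh/2],[t/2,leg/2,jh/2],pose) for s in(-1,1)]
def sil(n,boxes,K=4):
    m=np.zeros((480*K,640*K),np.uint8)
    for b in boxes:
        cv2.fillConvexPoly(m,cv2.convexHull(np.round((proj(n,b)+.5)*K).astype(np.int32)),1)
    return m
E
python3 - <<'E'
from h import *
im={n:cv2.imread(f"pics/{n}0.png") for n in P}
K=4
roi={"top":(350,150,450,240),"scene":(205,185,275,245)}
mask={}
for n in P:
    g=cv2.resize(im[n].max(2),None,fx=K,fy=K,interpolation=1)
    m=(g<48).astype(np.uint8);x0,y0,x1,y1=np.array(roi[n])*K
    z=np.zeros_like(m);z[y0:y1,x0:x1]=m[y0:y1,x0:x1];mask[n]=z
def cost(p,names=("top","scene"),z=.207):
    pose=[p[0],p[1],p[3] if len(p)>3 else z,p[2]];c=0
    for n in names:
        b=meter(pose)
        if n=="top": b=b[:1]
        s=sil(n,b);c+=(s!=mask[n]).sum()/max(1,s.sum())
    return c
p0=ray("top",404,193,.227);print(p0)
for names in(("top",),("scene",),("top","scene")):
  best=None
  for a in(-.3,-.1,0.1,.3):
    r=minimize(cost,[p0[0],p0[1],a],args=(names,),method="Nelder-Mead",options=dict(initial_simplex=np.array([p0[0],p0[1],a])+np.vstack([[0,0,0],np.diag([.015,.015,.15])])))
    if best is None or r.fun<best.fun: best=r
  print(names,best.x,best.fun)
x=best.x
r=minimize(cost,[*x,.207],method="Nelder-Mead",options=dict(initial_simplex=np.array([*x,.207])+np.vstack([np.zeros(4),np.diag([.01,.01,.1,.01])])));print("free z",r.x,r.fun)
o=[]
for n in P:
    v=cv2.resize(im[n],None,fx=K,fy=K,interpolation=2)
    for b in meter([x[0],x[1],.207,x[2]]): cv2.polylines(v,[cv2.convexHull(np.round((proj(n,b)+.5)*K).astype(np.int32))],1,(0,255,255),1)
    x0,y0,x1,y1=np.array(roi[n])*K;o.append(cv2.resize(v[y0:y1,x0:x1],(400,340)))
cv2.imwrite("pics/fit.png",np.hstack(o))
# arm line, yaw
a=ray("top",350+188/4,140+92/4,.215);b=ray("top",350+(212+0)/4,140+195/4,.215);d=a-b;print("arm",a,b,np.arctan2(d[1],d[0]))
# holder
q=np.array([ray("top",210+u/7,245+v/7,.05) for u,v in((108,133),(448,120),(458,390),(112,400))])
print(q,q.mean(0),np.linalg.norm(np.diff(q,axis=0),axis=1))
c=q.mean(0)
d=q[0]-q[1];d2=q[3]-q[2];print("yaw",np.arctan2(-d[0],d[1]),np.arctan2(-d2[0],d2[1]))
print(proj("scene",q))
E
```

```text
[ 0.5989 -0.1891  0.227 ]
('top',) [ 0.5955 -0.1883  0.1042] 1.7425930959499865
('scene',) [ 0.5993 -0.1895  0.3561] 0.5426437744276941
('top', 'scene') [ 0.5956 -0.1893  0.1124] 2.310905675731698
free z [ 0.5956 -0.1893  0.1124  0.207 ] 2.310905675731698
arm [ 0.6487 -0.1816  0.215 ] [ 0.608  -0.1893  0.215 ] 0.18689488828356235
[[0.5127 0.1168 0.05  ]
 [0.5139 0.0283 0.05  ]
 [0.4443 0.0267 0.05  ]
 [0.4437 0.116  0.05  ]] [0.4786 0.0719 0.05  ] [0.0885 0.0697 0.0894]
yaw 0.013892716997767266 0.006599320735135818
[[432.3343 294.4095]
 [382.5931 278.6558]
 [393.7764 250.7204]
 [441.6441 265.2677]]
```

View pics/fit.png

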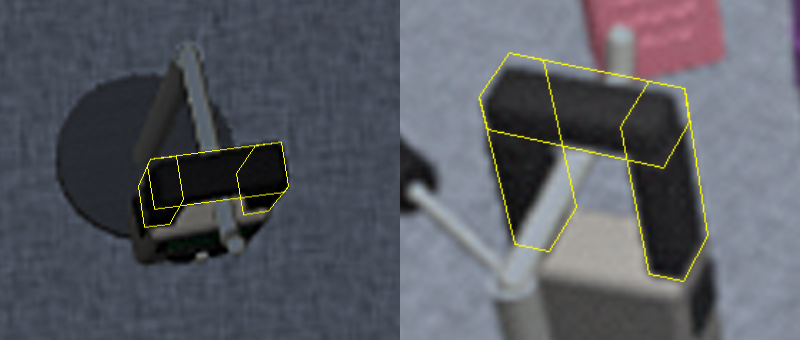

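Run:
```python
from h import *
im={n:cv2.imread(f"pics/{n}0.png") for n in P}
print(im["top"].max(2)[186:222:2,380:430:3]);print(im["scene"].max(2)[192:240:3,216:264:3])
K=4
roi={"top":(384,184,426,206),"scene":(215,190,262,240)}
w={n:cv2.resize(im[n].max(2),None,fx=K,fy=K,interpolation=1).astype(float) for n in P}
```

```text
[[ 49  48  50  38  48  48  42 108  42  47  96  92  92  93  75  94  88]
 [ 50  48  49  31  50  49  47 107  70  47  60  39  18  13  84  98  83]
 [ 49  50  45  31  50  51  52  74  40   9  12  15  16  13  86  91  91]
 [ 48  49  40  43  27  10  13  12  16  16  16  15  15  15  85  87  92]
 [ 47  45  48  12  15  17  17  16  16  16  16  16  18  16  98  93  93]
 [ 48  49  23  14  17  17  18  18  17  16  16  17  16  18  70  92  85]
 [ 47  48  13  11  17  18  18  17  19  18  18  16  15   8  90  89  86]
 [ 48  46   3   6  18  18  20  16  14   6   1   5   8   0  92  96  94]
 [ 48  20   7  10  18  11   2   0  34  60 100   6   2  26  91  85  90]
 [ 48  11   4  11   4   0  94 103 110  88 109   0   2  98  85  78  82]
 [ 48  23  31   2   2  91  97  97 106 100 105  87  72  93  84  89  85]
 [ 47  46  21   1   0 104 101 101  99 113  78  54  42  90  72  90  84]
 [ 48  43  22  93  91  91  86  71  51  95  10   0  81  91  86  88  88]
 [ 27  40  34  82  60  36  17  10  16  59  25  64  83  97  85  84  77]
 [ 96  41  39  17  19  21  14  13   4 111  99 106  85  97  87  90  89]
 [ 91  49  38   1  27  15  17  37  
[... 551 characters left out ...]
  46  50  51  36 123 158 149]
 [152 134  29  36  35  48  73  42  33  25  39  39  45 105 149 156]
 [151 164  21  28  35  30 183 165 158 161  41  45  38  65 157 158]
 [161 159  33  28  28 133 182 144 159 162  31  34  36  41 155 150]
 [162 158  74  23  35 184 157 161 154 147  57  34  38  33 156 156]
 [150 144 138  26 145 179 120 146 146 144  98  35  39  31 151 151]
 [172 149 146  45 184 150 166 164 165 162 145  32  34  38 132 152]
 [119 172 151 151 176 110 165 163 167 165 164  27  36  38 107 154]
 [155 124 166 183 150 165 166 169 167 167 172  30  32  59  64 150]
 [152 162 132 172 145  89 104 125 139 151 161 142 121 104  35 156]
 [154 145 136 146 117  68  73  71  68  71  82  96 117  72  31 155]]
```

```bash
cat > fit.py <<'E'
from h import *
im={n:cv2.imread(f"pics/{n}0.png") for n in P}
K=4
roi={"top":(383,184,428,205),"scene":(212,188,268,235)}
th={"top":26,"scene":85}
mask={};val={}
for n in P:
    g=cv2.resize(im[n].max(2),None,fx=K,fy=K,interpolation=1)
    x0,y0,x1,y1=np.array(roi[n])*K
    v=np.zeros(g.shape,bool);v[y0:y1,x0:x1]=1
    if n=="top": # ignore body area
        pass
    mask[n]=(g<th[n])&v;val[n]=v
def cost(p,names=("top","scene"),z=.207):
    pose=[p[0],p[1],p[3] if len(p)>3 else z,p[2]];c=0
    for n in names:
        s=sil(n,meter(pose)).astype(bool)&val[n];c+=(s!=mask[n]).sum()/mask[n].sum()
    return c
p0=[.597,-.190,.207]
def go(names,free):
  best=None
  for a in(-.1,.15,.4):
    s=[p0[0],p0[1],a]+([.207] if free else [])
    r=minimize(cost,s,args=(names,),method="Nelder-Mead",options=dict(initial_simplex=np.array(s)+np.vstack([np.zeros(len(s)),np.diag([.01,.01,.15,.01][:len(s)])])))
    if best is None or r.fun<best.fun: best=r
  print(names,best.x,best.fun);return best.x
go(("top",),0);go(("scene",),0);go(("top","scene"),0);x=go(("top","scene"),1)
o=[]
for n in P:
    v=cv2.resize(im[n],None,fx=K,fy=K,interpolation=2)
    for b in meter([x[0],x[1],x[3],x[2]]): cv2.polylines(v,[cv2.convexHull(np.round((proj(n,b)+.5)*K).astype(np.int32))],1,(0,255,255),1)
    x0,y0,x1,y1=np.array(roi[n])*K;o.append(cv2.resize(v[y0:y1,x0:x1],(400,340 if n=="scene" else 190)))
o[0]=cv2.copyMakeBorder(o[0],0,150,0,0,0)
cv2.imwrite("pics/fit2.png",np.hstack(o))
E
python3 fit.py
```

```text
('top',) [ 0.5948 -0.1891  0.16  ] 0.11570134504529234
('scene',) [ 0.5986 -0.1894  0.2664] 0.27320359281437123
('top', 'scene') [ 0.5956 -0.1903  0.1901] 0.434800131642653
('top', 'scene') [ 0.5958 -0.1903  0.1864  0.2028] 0.3850720418436619
```

View pics/fit2.png

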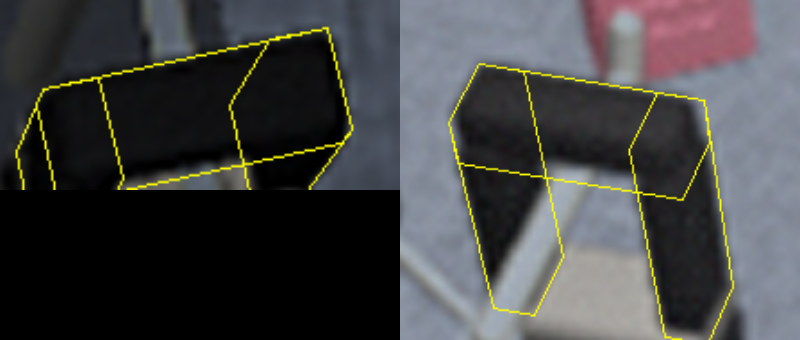

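The fit gives jaw (0.5955, -0.190, 0.205), yaw 0.187, and the hook-arm line agrees on yaw. The expected z is 0.207, so this is consistent. Holder centre is (0.479, 0.072) and the measured rim is 89x70 mm, as expected. Next, the turn needed and the holder check in the scene view.

Run:
```python
from h import *
from scipy.spatial.transform import Rotation as R
s=manip.sense();M=R.from_quat(s["tool_rot"]).as_matrix();print(M, s["tcp_pos"])
z=M[:,2];a=np.arctan2(z[1],z[0]);print("z ang",a,"turn for yaw .187:",(.187+np.pi/2-a+np.pi/2)%np.pi-np.pi/2)
print("shift to above",np.array([.5955,-.190,.31])-s["tcp_pos"])
im=cv2.imread("pics/scene0.png");K=8
v=cv2.resize(im[240:320,370:450],None,fx=K,fy=K,interpolation=2)
for z in(.05,):
  for hx,hy in((.035,.045),(.03,.04)):
    b=np.array([[.4786+i*hx,.0719+j*hy,z] for i,j in((1,1),(1,-1),(-1,-1),(-1,1))])
    cv2.polylines(v,[np.round((proj("scene",b)+.5-[370,240])*K).astype(np.int32)],1,(0,255,255),1)
cv2.imwrite("pics/hold.png",v)
```

```text
[[-0.0004  0.9261  0.3772]
 [ 0.002   0.3772 -0.9261]
 [-1.      0.0004 -0.002 ]] [ 0.2357 -0.5781  0.2304]
z ang -1.1839869613734064 turn for yaw .187: -0.19980936542149053
shift to above [0.3598 0.3881 0.0796]
```

View pics/hold.png

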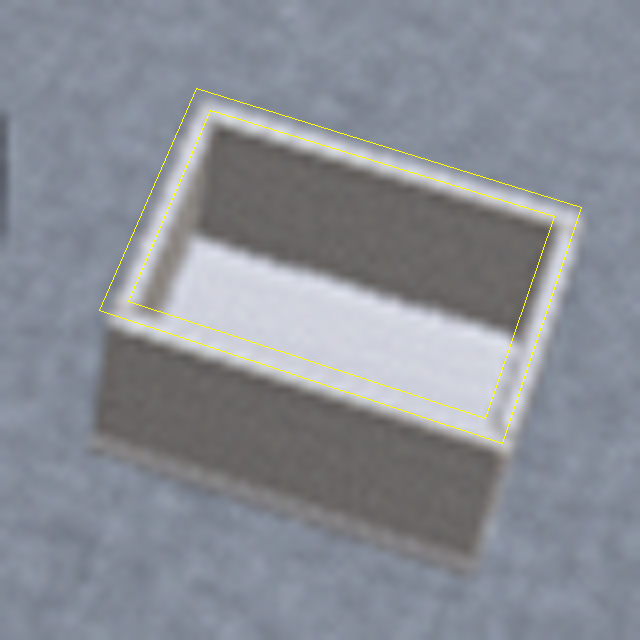

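The projected rim matches the picture to about 2 mm. Moving to above the small meter.

send_rows --steps '[[[0,0.02,0.02,0.05,0],[0,0.055,0.06,0.08,-0.05],[0,0.095,0.1,0.08,-0.1],[0,0.135,0.145,0.08,-0.15],[0,0.175,0.19,0.08,-0.2],[0,0.215,0.23,0.08,-0.2],[0,0.25,0.27,0.08,-0.2],[0,0.29,0.31,0.08,-0.2]]]' --grip_force 40

```text
t: 1.1
tcp_pos: [0.5264, -0.2672, 0.3109]
tool_rot: [0.451, 0.545, -0.451, 0.544]
force: [1.1, -0.7, 1.0]
finger_gap: 0.998
```

send_rows --steps '[[[0,0.04,0.045,0,0],[0,0.07,0.078,0,0],[0,0.07,0.078,0,0],[0,0.07,0.078,0,0]]]'

```text
t: 1.6
tcp_pos: [0.5952, -0.1908, 0.3107]
tool_rot: [0.451, 0.545, -0.451, 0.544]
force: [-0.9, -0.7, 0.5]
finger_gap: 0.999
```

```bash
cat > w.py <<'E'
import sys
from h import *
from scipy.spatial.transform import Rotation as R
s=manip.sense();p=manip.snapshot("wrist");cv2.imwrite(f"pics/{sys.argv[1]}.png",p[:,:,::-1])
M=R.from_quat(s["tool_rot"]).as_matrix();z=M[:,2]
print(s["t"],s["tcp_pos"],"yaw",np.arctan2(-z[1],-z[0])-np.pi/2,s["force"],s["finger_gap"],s["q"])
E
python3 w.py w1
```

```text
1.6 [ 0.5952 -0.1908  0.3107] yaw 0.1872381608019058 [-0.8953 -0.6616  0.5306] 0.9990513277970807 [-0.4884  0.4532  1.3336 -0.0007  1.3562  0.8953]
```

View pics/w1.png

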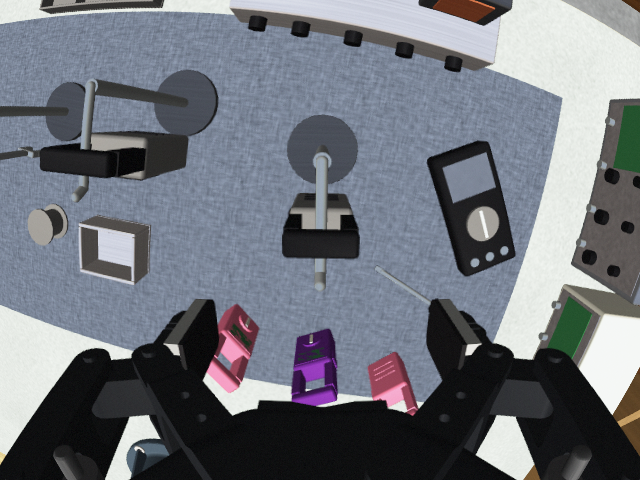

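The bar spans columns 283–359 (centre 321, cx 322) and is square to the picture, so y and yaw are aligned. Now the fore-aft check.

Run:
```python
from h import *
from scipy.spatial.transform import Rotation as R
s=manip.sense();c=manip.camera_params("wrist");T=np.eye(4);T[:3,:3]=R.from_quat(s["tool_rot"]).as_matrix();T[:3,3]=s["tcp_pos"]
W=np.linalg.inv(T@c["tool_from_camera"])
def pw(X):
    p=X@W[:3,:3].T+W[:3,3];r=np.hypot(p[:,0],p[:,1]);th=np.arctan2(r,p[:,2])
    return np.stack([c["cx"]+c["fx"]*th*p[:,0]/r,c["cy"]+c["fy"]*th*p[:,1]/r],1)
v=cv2.resize(cv2.imread("pics/w1.png")[180:310,260:390],None,fx=5,fy=5,interpolation=2)
for b in meter([.5955,-.190,.207,.187])[:1]:
    cv2.polylines(v,[cv2.convexHull(np.round((pw(b)+.5-[260,180])*5).astype(np.int32))],1,(0,255,255),1)
cv2.imwrite("pics/w1f.png",v)
```

```text
(no output)
```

View pics/w1f.png

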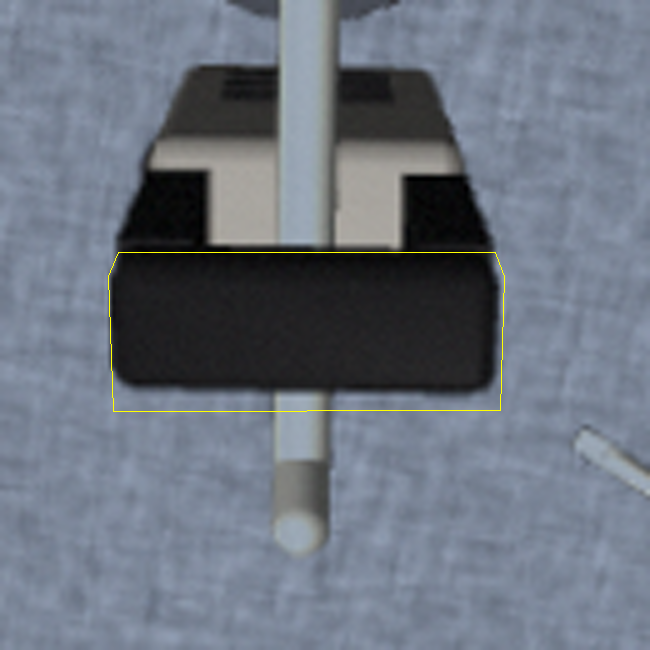

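Aligned, with the meter about 1–2 mm farther in +x. Descending and gripping.

send_rows --steps '[[[0,0.001,0,-0.045,0],[0,0.001,0,-0.09,0],[0,0.001,0,-0.125,0],[0,0.001,0,-0.125,0],[0,0.001,0,-0.125,0]]]'

```text
t: 2.28
tcp_pos: [0.5973, -0.1922, 0.1878]
tool_rot: [0.452, 0.543, -0.451, 0.545]
force: [0.4, -0.5, 0.1]
finger_gap: 1.002
```

```bash
python3 w.py w2
```

```text
2.275 [ 0.5973 -0.1922  0.1878] yaw 0.1853684976313883 [ 0.4127 -0.4523  0.1259] 1.001819872528766 [-0.4891  0.5792  1.4707 -0.0001  1.0892  0.8964]
```

View pics/w2.png

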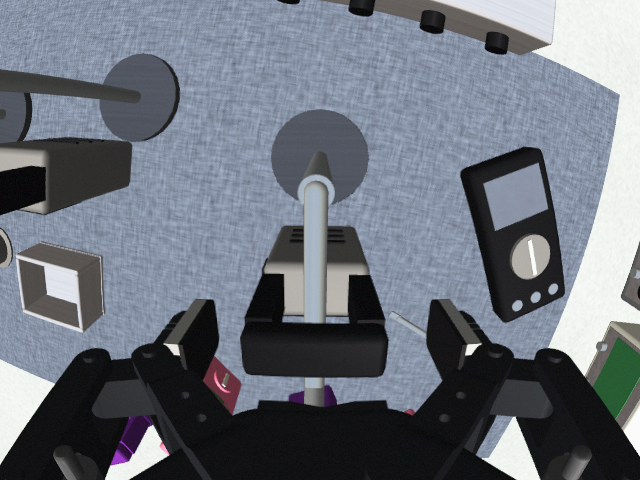

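The bar sits between the pads, about 2 mm toward +y. I'll correct that and close.

send_rows --steps '[[[0,0,0.002,0,0],[0.3,0,0.002,0,0],[0.6,0,0.002,0,0],[1,0,0.002,0,0],[1,0,0.002,0,0],[1,0,0.002,0,0],[1,0,0.002,0,0],[1,0,0.002,0,0]]]' --grip_force 50

```text
t: 3.32
tcp_pos: [0.5971, -0.1887, 0.187]
tool_rot: [0.451, 0.544, -0.451, 0.545]
force: [-0.9, 0.8, 5.5]
finger_gap: 0.583
```

```bash
python3 w.py w3
```

```text
3.325 [ 0.5971 -0.1887  0.187 ] yaw 0.18683884001113382 [-0.8662  0.7638  5.4672] 0.5830396196121792 [-0.4845  0.5791  1.4735  0.0003  1.0881  0.8994]
```

View pics/w3.png

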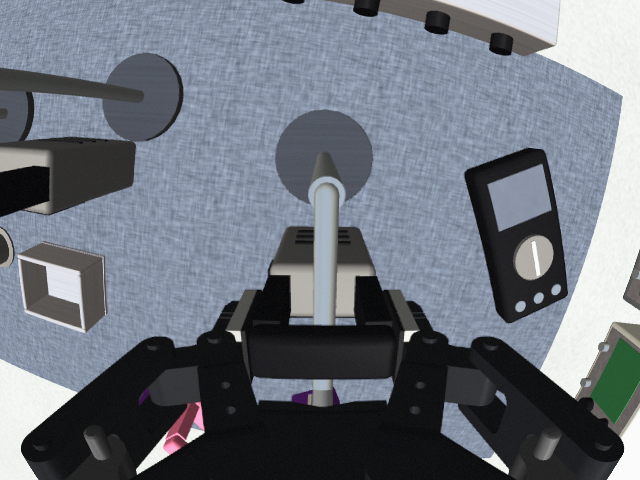

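Gripped: gap 0.583 × 85 = 49.6 mm. Raising 22 mm and holding.

send_rows --steps '[[[1,0,0,0.008,0],[1,0,0,0.016,0],[1,0,0,0.022,0],[1,0,0,0.022,0],[1,0,0,0.022,0]]]'

```text
t: 4.0
tcp_pos: [0.5966, -0.1887, 0.2081]
tool_rot: [0.451, 0.545, -0.451, 0.544]
force: [-0.4, 0.3, -1.7]
finger_gap: 0.58
```

```bash
python3 w.py w4
python3 - <<'E'
from h import *
b=manip.snapshot("scene")[:,:,::-1];cv2.imwrite("pics/s4.png",cv2.resize(b[130:290,170:380],None,fx=3.75,fy=3.75,interpolation=2))
E
```

```text
4.0 [ 0.5966 -0.1887  0.2081] yaw 0.18671529184143232 [-0.418   0.2847 -1.7149] 0.5803206042278604 [-0.4847  0.5543  1.454   0.      1.1337  0.8994]
```

View pics/s4.png

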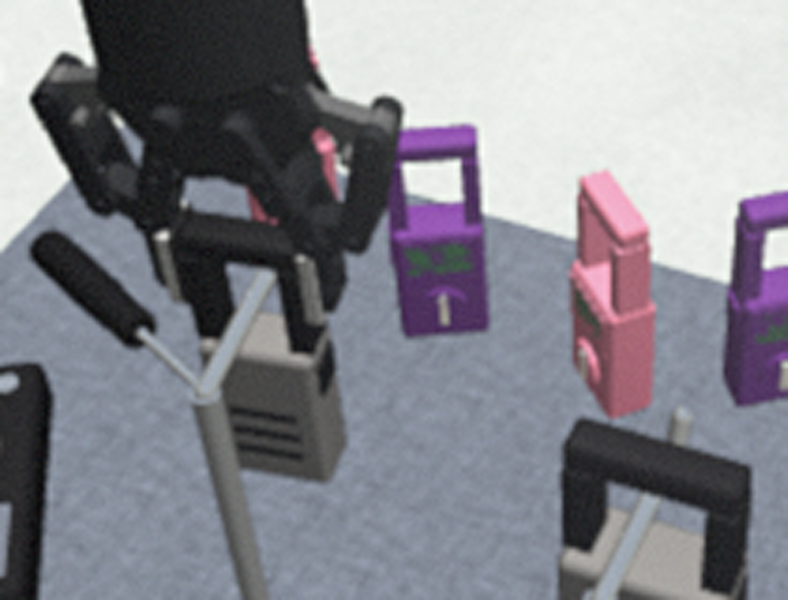

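It's held at mid-window, with -1.7 N matching the meter's weight. Drawing it out along its -x by 80 mm, then raising.

send_rows --steps '[[[1,-0.02,-0.004,0,0],[1,-0.039,-0.007,0,0],[1,-0.059,-0.011,0,0],[1,-0.079,-0.015,0,0],[1,-0.088,-0.017,0,0],[1,-0.088,-0.017,0.02,0],[1,-0.088,-0.017,0.05,0],[1,-0.088,-0.017,0.075,0]]]'

```text
t: 5.1
tcp_pos: [0.5093, -0.206, 0.2843]
tool_rot: [0.451, 0.544, -0.451, 0.545]
force: [0.3, 0.1, -0.9]
finger_gap: 0.579
```

```bash
python3 w.py w5
python3 - <<'E'
from h import *
cv2.imwrite("pics/s5.png",manip.snapshot("scene")[:,:,::-1])
E
```

```text
5.1 [ 0.5093 -0.206   0.2843] yaw 0.18681627432476433 [ 0.321   0.0529 -0.9483] 0.5785572277387567 [-0.5878  0.3646  1.5593  0.0003  1.2166  0.796 ]
```

View pics/s5.png

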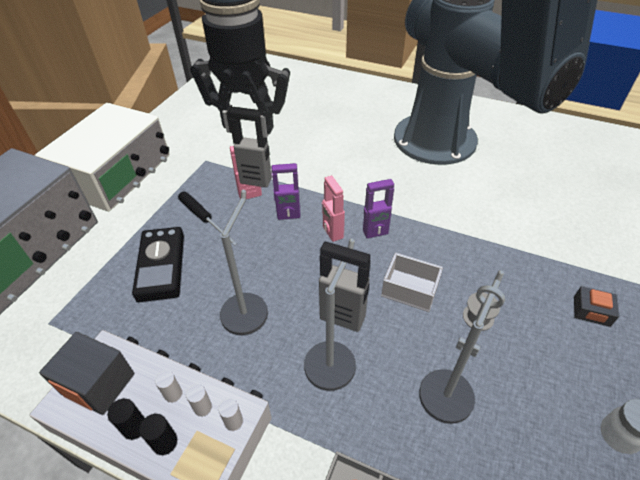

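View pics/w5.png

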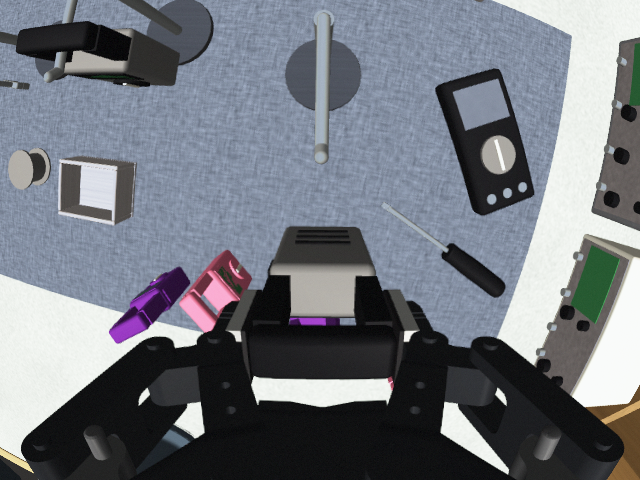

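The meter is free, and the other two still hang. Moving over the holder and turning it square.

send_rows --steps '[[[1,-0.01,0.03,0,0],[1,-0.02,0.075,0,-0.05],[1,-0.03,0.12,0,-0.1],[1,-0.03,0.165,0,-0.15],[1,-0.03,0.21,0,-0.18],[1,-0.03,0.25,0,-0.18],[1,-0.03,0.278,0,-0.18],[1,-0.03,0.278,0,-0.18]]]'

```text
t: 6.2
tcp_pos: [0.478, 0.0739, 0.2822]
tool_rot: [0.497, 0.503, -0.498, 0.502]
force: [-0.3, -0.2, -2.2]
finger_gap: 0.578
```

send_rows --steps '[[[1,0,0,-0.02,0],[1,0,0,-0.06,0],[1,0,0,-0.1,0],[1,0,0,-0.11,0],[1,0,0,-0.11,0],[1,0,0,-0.11,0]]]'

```text
t: 6.95
tcp_pos: [0.4801, 0.0719, 0.1745]
tool_rot: [0.499, 0.501, -0.498, 0.502]
force: [0.3, -0.4, -1.3]
finger_gap: 0.581
```

```bash
python3 w.py w6
python3 - <<'E'
from h import *
cv2.imwrite("pics/s6.png",cv2.resize(manip.snapshot("scene")[140:340,300:520,::-1],None,fx=3,fy=3,interpolation=2))
E
```

```text
6.95 [0.4801 0.0719 0.1745] yaw 0.006565716207236338 [ 0.2552 -0.443  -1.2917] 0.5810646927237733 [-0.0821  0.4269  1.8376 -0.0001  0.874   1.4822]
```

View pics/s6.png

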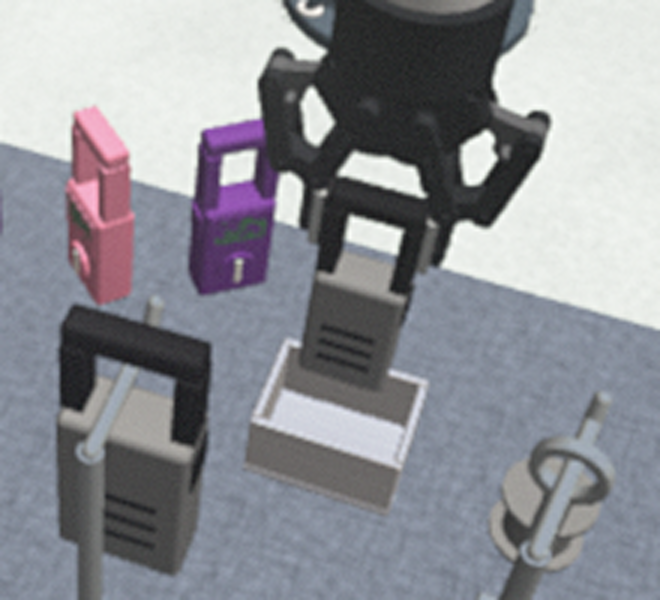

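View pics/w6.png

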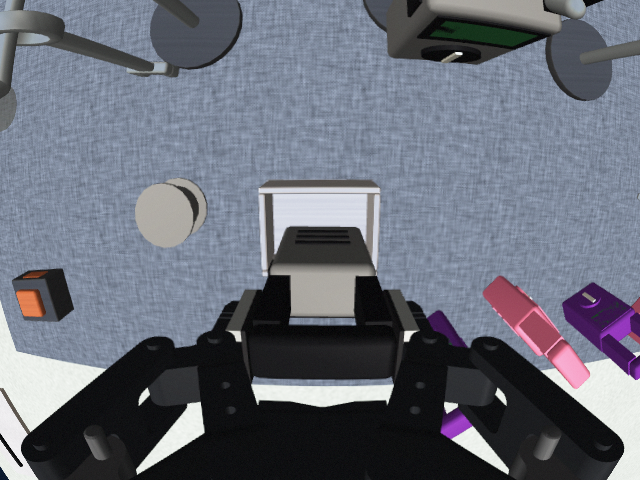

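Laterally centred: holder columns 260–380, meter centred at 322. Lowering, with the last part slow.

send_rows --steps '[[[1,0,0,-0.02,0],[1,0,0,-0.04,0],[1,0,0,-0.055,0],[1,0,0,-0.062,0],[1,0,0,-0.066,0],[1,0,0,-0.066,0]]]'

```text
t: 7.8
tcp_pos: [0.4791, 0.0722, 0.1077]
tool_rot: [0.498, 0.501, -0.498, 0.502]
force: [-0.6, 0.9, -2.0]
finger_gap: 0.582
```

```bash
python3 w.py w7
python3 - <<'E'
from h import *
cv2.imwrite("pics/s7.png",cv2.resize(manip.snapshot("scene")[140:340,300:520,::-1],None,fx=3,fy=3,interpolation=2))
E
```

```text
7.8 [0.4791 0.0722 0.1077] yaw 0.006925127672074538 [-0.5525  0.8652 -1.9964] 0.5824053521011403 [-0.0815  0.5454  1.8927  0.      0.7026  1.4823]
```

View pics/s7.png

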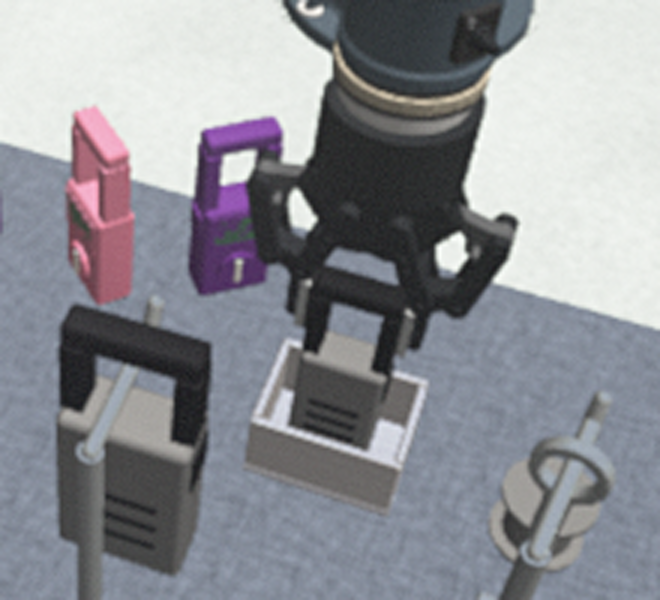

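View pics/w7.png

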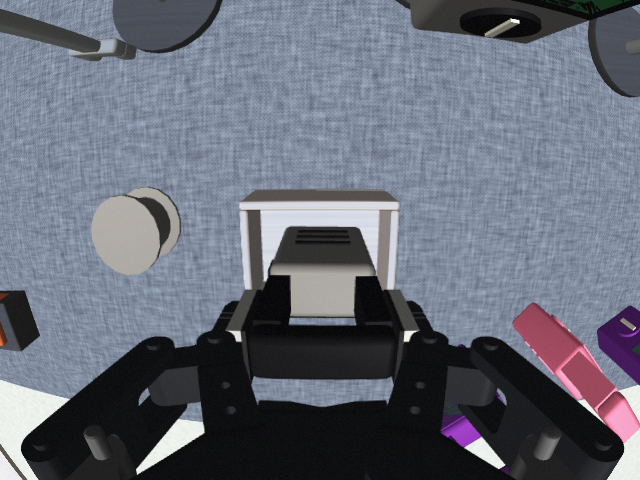

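The meter is inside the walls with clearance all round. Lowering the last ~10 mm in small steps.

send_rows --steps '[[[1,0,0,-0.003,0],[1,0,0,-0.006,0],[1,0,0,-0.007,0],[1,0,0,-0.008,0],[1,0,0,-0.008,0]]]'

```text
t: 8.52
tcp_pos: [0.4788, 0.0722, 0.0993]
tool_rot: [0.498, 0.502, -0.498, 0.502]
force: [0.4, 0.3, -2.0]
finger_gap: 0.578
```

send_rows --steps '[[[1,0,0,-0.001,0],[1,0,0,-0.002,0],[1,0,0,-0.002,0]]]'

```text
t: 8.9
tcp_pos: [0.479, 0.0722, 0.0991]
tool_rot: [0.499, 0.501, -0.498, 0.502]
force: [-2.9, -0.7, 14.9]
finger_gap: 0.58
```

Floor contact (+15 N) at TCP z 0.099, which matches the expected jaw height of 0.119. Easing 1 mm and opening.

send_rows --steps '[[[1,0,0,0.001,0],[1,0,0,0.001,0],[0.3,0,0,0.001,0],[0,0,0,0.001,0],[0,0,0,0.001,0],[0,0,0,0.001,0],[0,0,0,0.001,0]]]'

```text
t: 9.78
tcp_pos: [0.4788, 0.0722, 0.0982]
tool_rot: [0.498, 0.502, -0.498, 0.502]
force: [0.0, 0.0, -0.3]
finger_gap: 1.002
```

```bash
python3 w.py w8
```

```text
9.775 [0.4788 0.0722 0.0982] yaw 0.006802053408604181 [ 0.0011  0.0331 -0.2912] 1.0024439344528118 [-0.0816  0.5633  1.8989  0.      0.6795  1.4823]
```

View pics/w8.png

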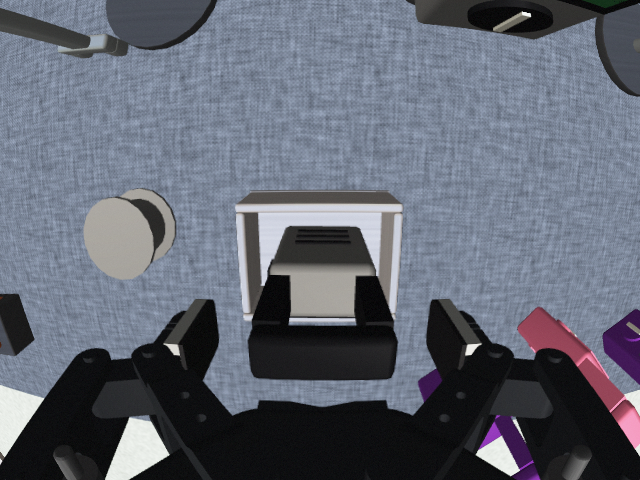

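Both pads are clear of the meter, which stands between them. Retreating straight up.

send_rows --steps '[[[0,0,0,0.02,0],[0,0,0,0.06,0],[0,0,0,0.11,0],[0,0,0,0.16,0],[0,0,0,0.2,0],[0,0,0,0.2,0],[0,0,0,0.2,0]]]'

```text
t: 10.7
tcp_pos: [0.478, 0.0723, 0.2977]
tool_rot: [0.498, 0.502, -0.499, 0.501]
force: [-1.0, 0.0, 0.2]
finger_gap: 0.999
```

```bash
python3 w.py w9
python3 - <<'E'
from h import *
cv2.imwrite("pics/s9.png",manip.snapshot("scene")[:,:,::-1])
E
```

```text
10.7 [0.478  0.0723 0.2977] yaw 0.006839906550152985 [-1.002   0.0182  0.1593] 0.9985856072753397 [-0.0816  0.2539  1.6898  0.      1.1992  1.4824]
```

View pics/s9.png

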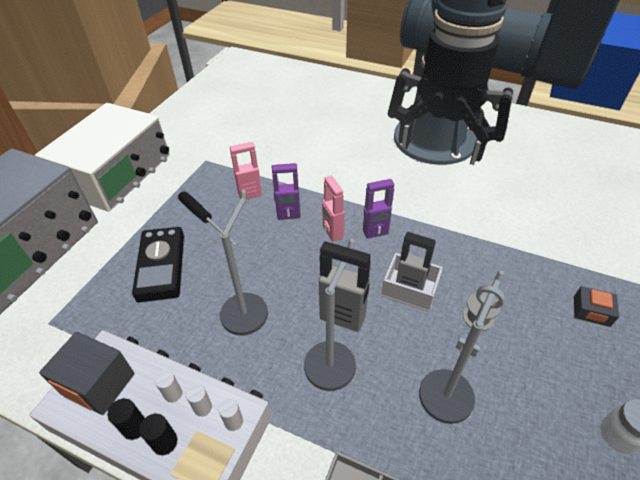

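View pics/w9.png

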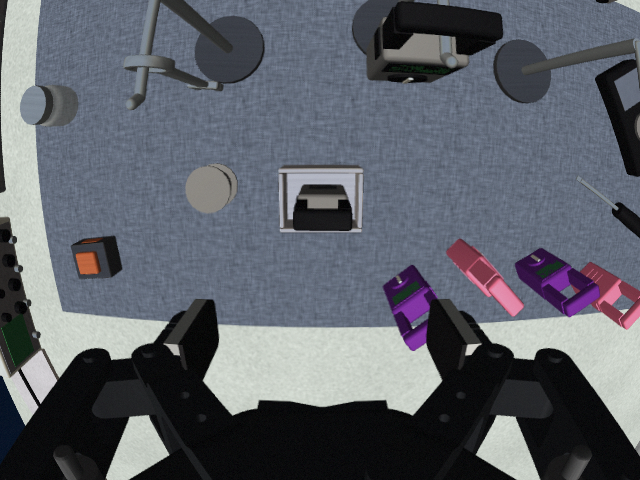

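The small meter stands upright in the holder (scene 413,262). The large meter (344,285) and the spanner (488,297) are at the same pixels as at the start.

```bash
python3 -c "
from station import manip
print(manip.sign_off())"
```

```text
the job is handed in; nothing more can be done
None
```

The small clamp meter is off its hook and standing upright in the aluminium holder. I handed the job in at about 10.8 s, well under the 38 s limit.

- **Lift and draw:** I gripped its jaw across the width (gap 49.6 mm), raised it 21 mm and drew it out about 90 mm towards the robot. I then carried it over the holder and turned it square.
- **Placing:** I lowered it until the floor pushed back with about 15 N, at TCP z 0.099, which puts the jaw at the expected 0.119. Then I released it and moved straight up.
- **Last checks:** The final pictures show it upright inside the walls. The fingers are open and about 20 cm higher. The large meter and the spanner appear at the same pixels as at the start.
- **Disagreements:** My camera fits of the small meter's position differed by about 2–4 mm, close to the calibration error. The grip was re-centred by 2 mm in y before closing. No check failed.

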